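Shim the end that hangs clear under a rocking jar stand

ROBOT

A 7-joint arm with a two-finger parallel gripper is mounted at the origin on a cart in front of the work surface, level with it; the furniture and walls round the work are solid. World frame = base frame: x ahead of the robot, y to its left, z up, the work surface at z = 0. Lengths are in m, angles in degrees, forces in N, time in s.
With the tool pointing down it reaches from about 0.425 to 0.875 m from the base axis. Payload 4.7 kg.
Tool frame: the origin (TCP) lies at the very end of the fingers, on their centre line; the grasp point (between the pads) lies 19 mm behind it (pinch_z is the distance from the TCP to the grasp point, in m); z points along the fingers, y is the direction in which the jaws open and shut (so a half turn about z gives the same grasp; the last joint's range is limited). The gripper opens to 87 mm and grips with 3 to 60 N. Pads are 19 mm wide; open, the fingers measure 117 mm over their backs; the gripper's body (75 mm by 190 mm) begins 51 mm behind the grasp point.
Start: joints at [77.126, 18.392, -4.016, 83.108, 1.295, 78.541, -3.26], TCP at [0.154, -0.632, 0.223] pointing down, gripper open.
Joint ranges: [-163.93, 163.93], [-17.29, 119.83], [-79.2, 71.16], [3.27, 140.29], [-89.18, 269.18], [5.43, 117.66], [-154.24, 154.24]. Speed limits (degrees/s): [147.25, 147.25, 180, 180, 180, 180, 180].

INTERFACE

Orientations are given as [roll, pitch, yaw] about the fixed x, y, z axes, in that order (R = Rz(yaw) Ry(pitch) Rx(roll)).
In Python, from cell import get_obs, read_camera, camera_params, sign_off, pinch_z gives the robot as it stands.
- The arm moves only by the shell command python3 -m handwheel 'ROWS' [FORCE]. ROWS is JSON, a list of rows, each a list of 5 numbers: the finger opening in m, from 0 to 0.087, then the shift along the tool's x, y, z in m, then the turn about the tool's z in rad. In form: [[jaw, tx, ty, tz, twist], ...]. A call has 1 to 20 rows; each row is the pose to reach, as a shift and turn from the pose commanded when the call began, along the tool's axes at that moment; what a row does not reach only later rows make up. A row lasts 1/10 s, in which the tool goes at most 50 mm and 8.59 degrees, less where a joint would pass 70% of its speed; a pose out of reach is approached as far as the arm can. A call with a gripper value outside its range is refused whole. The fingers move at their own pace and stop on an object; FORCE is the grip in N (left out, the last holds). Time passes only in rows, so rows that repeat a pose let the fingers close. It gives the time, the measured TCP pose, the force and the opening at its end, in the units of the state.
- get_obs(): the state, without advancing time (a new reading comes with each control period).
- read_camera(name): name is "scene" or "top" or "wrist"; returns the picture (480x640x3 uint8, blue, green, red); there is no depth.
- camera_params(name): a dict with "camera_matrix" (3x3 intrinsics, pixels), "k1" (the pictures are not rectified: a ray, as slopes to the right and down, at radius r is drawn at 1 + k1 r^2 times it, then the intrinsics apply), "R" (3x3) and "t" (3): a world point X has camera coordinates R X + t. Camera axes: x right, y down, z forward; pixel columns grow to the right and rows downward; lengths in m; the calibration is good to about 2 mm. A picture is of the moment at which its call begins: read the wrist's pose just before it. camera_params takes no time and is no camera call; for the wrist camera it gives the pose at the moment of the call.
- sign_off(): hands the job in, once; it reports no verdict.
The state is a dict: "time_s": time; "qpos": joint angles; "joint_velocities": joint speeds; "effort": joint torques, N m; "tool_pos": TCP position; "tool_rot": TCP orientation; "force": force on the tool from outside, world axes, zero at the start; "wrist_torque": the same for the moment, N m; "grip_width": finger opening in m.
Only numpy, scipy, OpenCV 4.12 (cv2) and the standard library are available. Lean on these libraries where they do the work, as an engineer would, in place of code of your own. Each camera call takes 0.05 s, during which the arm holds its last target.

TASK

The oak stand with the two jars rocks on its middle batten: its left or its right end hangs clear of the worktop. Find out which with the orange tapered shim, as a feeler under the near ends of the two outer battens (it jams against the one that stands and slides in under the one that hangs); push it in there by its grip until it is just snug, so that all three battens carry weight, and let go. Be gentle: do not ram or shove the stand or jack it up, and leave the jars and the things around as they are.

Things in the scene. Friction and masses are not known exactly. Their poses are not given: they have to be found in the camera images.
- stand: low oak jar stand, loose, 2.8 kg with its jars: plank 150 (x) by 210 (y) by 18 mm, top 46 mm above the worktop, on three battens along x, 140 mm long (near ends at x = -70 mm), at y = +75, 0, -75 mm. Origin under its centre at worktop level; x points away from the robot, y left, z up. It leans, by under 0.05 rad, to the side of the full jar; its low outer batten carries only about 5 N
- batten_left: left batten of the stand, at y = +75 mm, 20 mm wide, near end at x = -70 mm of the stand's frame. Under it a black rubber strip of the same outline, which either stands on the worktop or hangs 3.5 to 6.5 mm clear along its whole length. A blade flat on the worktop reaches its near end freely along +x of the stand; this entry's origin is the stand's own
- batten_right: right batten of the stand, at y = -75 mm, 20 mm wide, near end at x = -70 mm of the stand's frame. As the left one; just one of the two hangs; this entry's origin is the stand's own
- batten_mid: middle batten of the stand, at y = 0, with a strip 16 mm wide; it always stands; this entry's origin is the stand's own
- shim: orange plastic levelling shim, 45 g, 135 mm long, 26 mm wide, lying on its flat underside; origin there, under the middle of the grip. x points along the blade to the thin tip, z up. Grip block 30 (x) by 26 (y) by 32 mm high, to be pinched across its 26 mm width. Neck 9.5 mm thick to x = 30 mm, then the blade tapers evenly to 1.8 mm at the blunt tip, x = 120 mm. It stays wedged when let go
- shim_grip (a point): centre of the shim's grip block, 16 mm above its underside; axes as the shim's. Friction of the shim on worktop and strips is about 0.6, give or take 15 %
- jar_a: one of two like jars of cloudy glass with white screw lids and yellow-white labels, 91 mm across, 134 mm high, on the stand at y = +55 and -55 mm; one is full (about 1.25 kg), one empty (0.3 kg), which is which cannot be seen. Origin under its centre
- jar_b: the other of the two like jars. Origin under its centre
- mug: white mug with grey-green dots, 78 mm across, 93 mm high, in front at the right; bystander, origin under its centre
- sauce: brown sauce bottle with yellow cap, 63 mm across, 154 mm high, behind the stand, on the right; bystander, origin under its centre. Between it and the sink, right of the stand, a fixed pile of black bowls rises to 200 mm
- tuna: flat food tin, 86 mm across, 40 mm high, in front, right of the work; bystander, origin under its centre
- shim_tip (a point): middle of the shim's blunt tip, 1 mm above its underside; axes as the shim's
Mind the look-alikes: they are no part of the job. Of the things shaped like the shim, the orange one is meant.

How it is judged:
By the outcome, as a careful person would: the job done as asked, in the order asked, and still so for the second after the job is handed in, with the robot touching nothing.
It also fails if it takes over 69 s, if anything falls off the work surface, if the arm or the gripper's body presses on something with over 40 N, if the wrist force passes 120 N, or if a joint passes its speed limit or range.

## Working session

There is one attempt and no reset: what is moved stays moved. The work goes in short steps, Python scripts to look and compute and a shell command to move; the robot and the scene stay as the last step left them, time stands still between calls to the robot, and variables do not carry over. Pictures are saved under pics/ and viewed, and the job is handed in when it is done.

```bash
mkdir -p pics; ls
python3 - <<'E'
from cell import *
import cv2
print(get_obs()); print(pinch_z)
for n in ["scene","top"]:
    cv2.imwrite(f"pics/{n}0.png",read_camera(n)); p=camera_params(n); print(n,p)
E
```

```text
pics
{'time_s': 0.0, 'qpos': array([77.12663021, 18.43768891, -4.01716787, 83.17331918,  1.29707701,
       78.54233392, -3.26094538]), 'joint_velocities': array([ 0.14807963,  0.0613165 ,  0.07067678, -0.03654963,  0.06236083,
       -0.08283079, -0.01692908]), 'effort': array([-2.56890653e-04, -4.91287279e+01, -4.03944505e-01, -3.12530065e+01,
       -6.38576620e-02,  4.37631912e-02,  1.56412780e-04]), 'tool_pos': array([ 0.15356255, -0.63103342,  0.22149117]), 'tool_rot': array([-1.79892025e+02,  7.30362978e-03,  1.36841132e+01]), 'force': array([-0.11856266,  0.50694455, -0.12183156]), 'wrist_torque': array([-0.04809565, -0.03492926,  0.01972006]), 'grip_width': 0.08696360820978066}
0.0187
scene {'camera_matrix': array([[471.0283265 ,   0.        , 315.63277926],
       [  0.        , 471.0283265 , 240.45968232],
       [  0.        ,   0.        ,   1.        ]]), 'k1': -0.05432015044261313, 'R': array([[-2.19076286e-02, -9.99759968e-01,  2.50980211e-04],
       [-8.44064039e-01,  1.83613415e-02, -5.35927942e-01],
       [ 5.35794693e-01, -1.19527536e-02, -8.44263690e-01]]), 't': array([0.03284667, 0.53752645, 0.7788479 ])}
top {'camera_matrix': array([[443.25047885,   0.        , 318.53600103],
       [  0.        , 443.25047885, 241.32903848],
       [  0.        ,   0.        ,   1.        ]]), 'k1': -0.018976933963475367, 'R': array([[-0.23607518, -0.97173218, -0.00225496],
       [-0.92860311,  0.22627976, -0.29409818],
       [ 0.28629491, -0.06733532, -0.95577256]]), 't': array([0.16802506, 0.5776292 , 0.93756511])}
```

View pics/scene0.png

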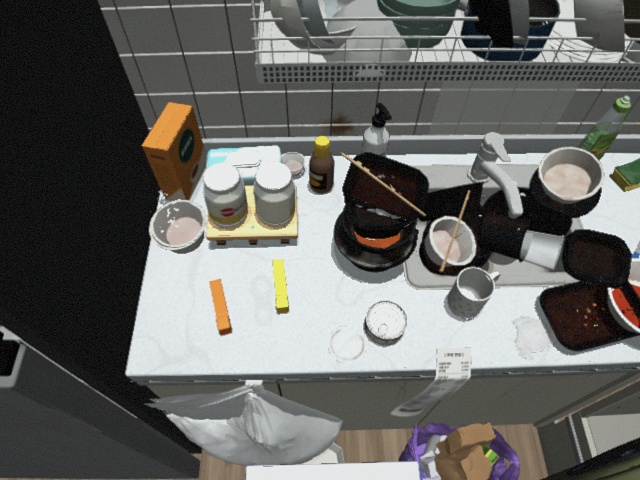

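View pics/top0.png

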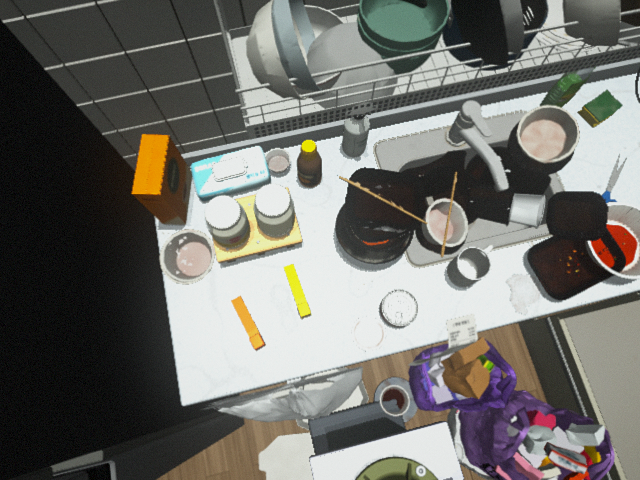

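```bash
cat > h.py <<'E'
import numpy as np, cv2
from cell import *
def ray(p,uv):
    K=p["camera_matrix"];k=p["k1"]
    d=np.array([(uv[0]-K[0,2])/K[0,0],(uv[1]-K[1,2])/K[1,1]]);s=d.copy()
    for _ in range(20): s=d/(1+k*(s@s))
    R=np.array(p["R"]);t=np.array(p["t"])
    return -R.T@t, R.T@np.array([s[0],s[1],1])
def onz(p,uv,z):
    c,d=ray(p,uv); return c+d*(z-c[2])/d[2]
def proj(p,X):
    c=np.array(p["R"])@np.array(X)+p["t"]; s=c[:2]/c[2]; s=s*(1+p["k1"]*(s@s)); K=p["camera_matrix"]
    return np.array([K[0,0]*s[0]+K[0,2],K[1,1]*s[1]+K[1,2]])
E
python3 - <<'E'
from h import *
a=cv2.imread("pics/scene0.png"); b=cv2.imread("pics/top0.png")
A=cv2.resize(a[145:345,140:310],None,fx=3,fy=3,interpolation=cv2.INTER_CUBIC)[:600]
B=cv2.resize(b[180:360,150:330],None,fx=3.3,fy=3.3,interpolation=cv2.INTER_CUBIC)[:600]
cv2.imwrite("pics/ca.png",A);cv2.imwrite("pics/cb.png",B)
for n,im in(("scene",a),("top",b)):
    p=camera_params(n)
    hsv=cv2.cvtColor(im,cv2.COLOR_BGR2HSV)
    for nm,lo,hi in(("or",(5,150,120),(17,255,255)),("ye",(24,150,120),(34,255,255))):
        m=cv2.inRange(hsv,lo,hi)
        for c in cv2.findContours(m,0,1)[0]:
            if 150<cv2.contourArea(c)<2000:
                r=cv2.minAreaRect(c); print(n,nm,r,cv2.contourArea(c)); 
                for q in cv2.boxPoints(r): print("  ",q,onz(p,q,0)[:2].round(4),onz(p,q,.032)[:2].round(4))
E
```

```text
scene or ((625.25, 307.75), (42.70314407348633, 9.603920936584473), 59.03623962402344) 250.5
   [610.14703 291.91177] [ 0.4842 -0.6473] [ 0.4691 -0.6243]
   [618.3824 286.9706] [ 0.496  -0.6715] [ 0.4805 -0.6477]
   [640.35297 323.58823] [ 0.4055 -0.6894] [ 0.3931 -0.665 ]
   [632.1176 328.5294] [ 0.3948 -0.6661] [ 0.3827 -0.6424]
scene or ((219.30767822265625, 304.5384521484375), (50.20573425292969, 11.7669677734375), 78.69007110595703) 486.5
   [208.61537 281.0769 ] [0.5337 0.2632] [0.5169 0.2554]
   [220.15382 278.76923] [0.5391 0.2375] [0.5221 0.2306]
   [229.99998 328.     ] [0.42   0.2064] [0.4071 0.2005]
   [218.46153 330.30768] [0.4152 0.2307] [0.4024 0.224 ]
scene or ((376.89208984375, 239.74755859375), (44.124969482421875, 14.496256828308105), 1.3019527196884155) 252.5
   [354.67062 246.49252] [ 0.6184 -0.0728] [ 0.5987 -0.0693]
   [354.99997 232.     ] [ 0.6593 -0.0763] [ 0.6382 -0.0727]
   [399.11356 233.0026 ] [ 0.6541 -0.1824] [ 0.6332 -0.1751]
   [398.7842  247.49512] [ 0.6133 -0.1768] [ 0.5938 -0.1698]
scene or ((167.16175842285156, 125.89705657958984), (25.2102909088
[... 989 characters left out ...]
6359]
top or ((624.4094848632812, 240.75341796875), (45.186893463134766, 19.691970825195312), 64.65382385253906) 472.0
   [605.83936 224.5498 ] [ 0.4964 -0.7057] [ 0.4907 -0.6817]
   [623.63574 216.11993] [ 0.5067 -0.7608] [ 0.5008 -0.7351]
   [642.9796  256.95703] [ 0.3942 -0.7615] [ 0.3916 -0.7357]
   [625.1832 265.3869] [ 0.3849 -0.7078] [ 0.3826 -0.6837]
top ye ((296.9853515625, 289.9927978515625), (52.510868072509766, 10.456008911132812), 71.14684295654297) 467.0
   [283.55356 266.83536] [0.5834 0.1203] [0.5751 0.1195]
   [293.44858 263.45657] [0.586  0.0946] [0.5776 0.0946]
   [310.41714 313.15024] [0.4565 0.0821] [0.452  0.0825]
   [300.52213 316.52902] [0.4542 0.1069] [0.4498 0.1066]
```

View pics/ca.png

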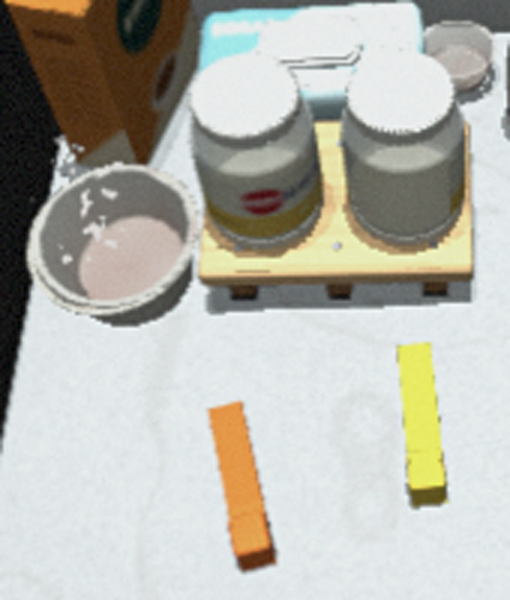

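View pics/cb.png

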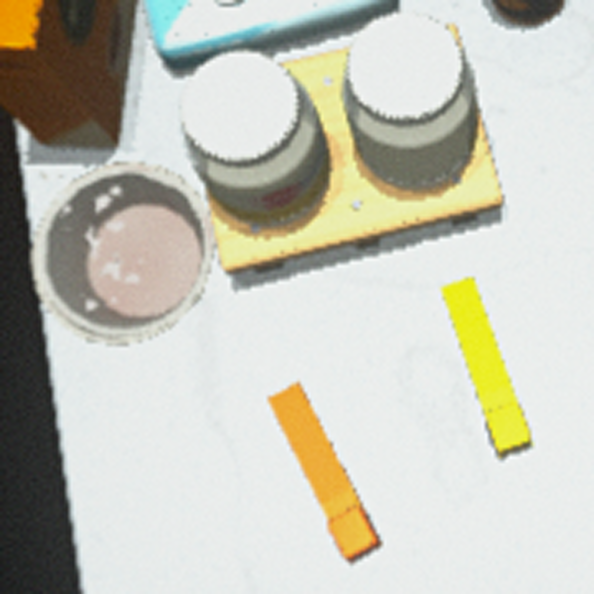

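Run:
```python
from h import *
s=camera_params("scene");t=camera_params("top")
A=lambda x,y:(x/3+140,y/3+145)
B=lambda x,y:(x/3.3+150,y/3.3+180)
def tri(a,b):
    c1,d1=ray(s,a);c2,d2=ray(t,b)
    M=np.stack([d1,-d2],1);k=np.linalg.lstsq(M,c2-c1,rcond=None)[0]
    return ((c1+k[0]*d1+c2+k[1]*d2)/2).round(4)
print("tipL",onz(s,A(209,408),0),onz(t,B(270,397),0))
print("tipR",onz(s,A(242,402),0),onz(t,B(299,383),0))
print("grip far top L/R", [onz(s,A(*q),.032)[:2].round(4) for q in((230,517),(264,509))],[onz(t,B(*q),.032)[:2].round(4) for q in((330,516),(360,500))])
print("near top", [onz(s,A(*q),.032)[:2].round(4) for q in((239,557),(271,547))],[onz(t,B(*q),.032)[:2].round(4) for q in((350,553),(380,540))])
print("battens z0.", [onz(s,A(*q),0.003)[:2].round(4) for q in((243,297),(340,296),(435,292))])
print("plank front bottom", [onz(s,A(*q),0.028)[:2].round(4) for q in((201,281),(471,274))])
print("plank front top", [onz(s,A(*q),0.046)[:2].round(4) for q in((201,272),(471,263))])
print("top cam front top", [onz(t,B(*q),0.046)[:2].round(4) for q in((226,264),(502,198),(455,25))])
print("lids",tri(A(245,97),B(241,108)),tri(A(407,92),B(407,67)))
```

```text
tipL [ 5.33892582e-01  2.60840632e-01 -1.11022302e-16] [0.53157334 0.25987983 0.        ]
tipR [0.53850866 0.23629159 0.        ] [0.53674465 0.23723121 0.        ]
grip far top L/R [array([0.4313, 0.2302]), array([0.4369, 0.2069])] [array([0.433 , 0.2294]), array([0.4389, 0.207 ])]
near top [array([0.4016, 0.2214]), array([0.4085, 0.2   ])] [array([0.4051, 0.2209]), array([0.4089, 0.1989])]
battens z0. [array([0.6303, 0.2428]), array([0.6296, 0.1663]), array([0.6317, 0.0915])]
plank front bottom [array([0.6299, 0.2711]), array([0.6318, 0.0623])]
plank front top [array([0.6264, 0.2673]), array([0.6301, 0.0617])]
top cam front top [array([0.6245, 0.2663]), array([0.6259, 0.0615]), array([0.7682, 0.0651])]
lids [0.6823 0.2158 0.1833] [0.6865 0.1042 0.18  ]
```

```bash
cat >> h.py <<'E'
def delta(X,yaw=None,cmd=None,cy=None):
    o=get_obs(); p=np.array(o["tool_pos"] if cmd is None else cmd); y=o["tool_rot"][2] if cy is None else cy
    d=np.array(X)-p; c,s=np.cos(np.radians(y)),np.sin(np.radians(y))
    return [round(float(v),4) for v in (d[0]*c+d[1]*s,d[0]*s-d[1]*c,-d[2],0 if yaw is None else -np.radians(yaw-y))]
E
python3 - <<'E'
from h import *
c=[.154,-.632,.223];y=13.68
for X in([.44,-.36,.22],[.5,-.05,.22],[.42,.2145,.15]): print(delta(X,16.5,c,y))
s=camera_params("scene");t=camera_params("top")
A=lambda x,y:(x/3+140,y/3+145)
B=lambda x,y:(x/3.3+150,y/3.3+180)
def tri(a,b):
    c1,d1=ray(s,a);c2,d2=ray(t,b)
    k=np.linalg.lstsq(np.stack([d1,-d2],1),c2-c1,rcond=None)[0]
    return (c1+k[0]*d1).round(4),(c2+k[1]*d2).round(4)
print("bowl rim R/L",tri(A(202,245),B(212,240)),tri(A(28,260),B(33,255)))
for z in(0.04,.06,.08): print(onz(t,B(124,344),z))
E
```

```text
[0.3422, -0.1966, 0.003, -0.0492]
[0.4738, -0.4837, 0.003, -0.0492]
[0.4587, -0.7596, 0.073, -0.0492]
bowl rim R/L (array([0.6408, 0.265 , 0.0614]), array([0.6394, 0.2703, 0.0619])) (array([ 0.6854,  0.4299, -0.0212]), array([ 0.6882,  0.4219, -0.0226]))
[0.58529794 0.3484678  0.04      ]
[0.57988729 0.34354229 0.06      ]
[0.57447664 0.33861677 0.08      ]
```

```bash
python3 -m handwheel '[[0.087,0.342,-0.197,0.003,-0.049],[0.087,0.342,-0.197,0.003,-0.049],[0.087,0.342,-0.197,0.003,-0.049],[0.087,0.342,-0.197,0.003,-0.049],[0.087,0.342,-0.197,0.003,-0.049],[0.087,0.342,-0.197,0.003,-0.049],[0.087,0.342,-0.197,0.003,-0.049],[0.087,0.342,-0.197,0.003,-0.049],[0.087,0.474,-0.484,0.003,-0.049],[0.087,0.474,-0.484,0.003,-0.049],[0.087,0.474,-0.484,0.003,-0.049],[0.087,0.474,-0.484,0.003,-0.049],[0.087,0.474,-0.484,0.003,-0.049],[0.087,0.474,-0.484,0.003,-0.049],[0.087,0.474,-0.484,0.003,-0.049]]'
```

```text
time_s: 1.6
tool_pos: [0.5001, -0.0424, 0.2197]
tool_rot: [-179.9, -0.1, 17.0]
force: [0.2, 0.3, -0.1]
grip_width: 0.0872
```

```bash
python3 -c "
from h import *
print(delta([.42,.2145,.16],None,[.5,-.05,.22],16.5))"
```

```text
[-0.0016, -0.2763, 0.06, 0.0]
```

```bash
python3 -m handwheel '[[0.087,-0.002,-0.276,0.06,0],[0.087,-0.002,-0.276,0.06,0],[0.087,-0.002,-0.276,0.06,0],[0.087,-0.002,-0.276,0.06,0],[0.087,-0.002,-0.276,0.06,0],[0.087,-0.002,-0.276,0.06,0],[0.087,-0.002,-0.276,0.06,0],[0.087,-0.002,-0.276,0.06,0],[0.087,-0.002,-0.276,0.06,0],[0.087,-0.002,-0.276,0.06,0]]'
python3 - <<'E'
from h import *
p=camera_params("wrist"); cv2.imwrite("pics/w1.png",read_camera("wrist"))
print(p,get_obs()["tool_pos"],get_obs()["tool_rot"])
E
```

```text
time_s: 2.6
tool_pos: [0.4202, 0.2134, 0.1596]
tool_rot: [180.0, -0.0, 16.3]
force: [-0.4, -0.0, 0.7]
grip_width: 0.0871
{'camera_matrix': array([[380.51613729,   0.        , 315.99049139],
       [  0.        , 380.51613729, 238.64500083],
       [  0.        ,   0.        ,   1.        ]]), 'k1': -0.06367272236432871, 'R': array([[ 0.28157784, -0.95953763,  0.0012067 ],
       [-0.92626621, -0.27148557,  0.26139336],
       [-0.25048916, -0.07472031, -0.96523161]]), 't': array([0.08502601, 0.43249397, 0.45083042])} [0.42020101 0.21360364 0.15959924] [ 1.79980458e+02 -7.88159048e-03  1.63370759e+01]
```

View pics/w1.png

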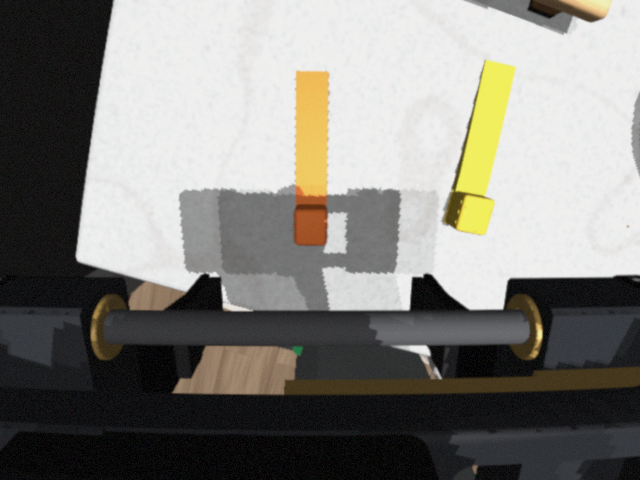

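Run:
```python
from h import *
p=camera_params("wrist")
for uv,z in(((296,72),0),((328,72),0),((295.5,206),.032),((327,206),.032),((296,245),.0),((326,245),.0)): print(uv,onz(p,uv,z).round(4))
i=cv2.imread("pics/w1.png"); cv2.imwrite("pics/w1c.png",cv2.resize(i[50:270,250:400],None,fx=2.7,fy=2.7))
```

```text
(296, 72) [0.5329 0.2617 0.    ]
(328, 72) [0.54   0.2373 0.    ]
(295.5, 206) [0.4349 0.2329 0.032 ]
(327, 206) [0.4417 0.2096 0.032 ]
(296, 245) [0.3955 0.2232 0.    ]
(326, 245) [ 0.4029  0.1978 -0.    ]
```

View pics/w1c.png

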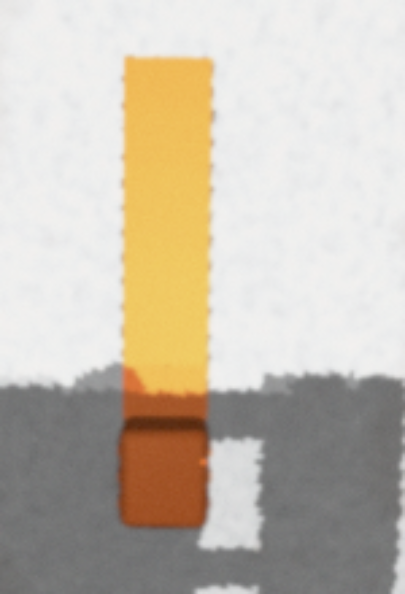

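```bash
python3 -m handwheel '[[0.087,0.002,-0.001,0.05,0],[0.087,0.002,-0.001,0.1,0],[0.07,0.002,-0.001,0.125,0],[0.06,0.002,-0.001,0.145,0],[0.05,0.002,-0.001,0.154,0],[0.04,0.002,-0.001,0.154,0],[0.04,0.002,-0.001,0.154,0]]' 15; python3 -m handwheel '[[0.03,0,0,0,0],[0.02,0,0,0,0],[0.015,0,0,0,0],[0.015,0,0,0,0],[0.015,0,0,0,0]]' 15
```

```text
time_s: 3.35
tool_pos: [0.422, 0.2165, 0.0064]
tool_rot: [180.0, -0.1, 16.4]
force: [0.6, 0.3, 0.5]
grip_width: 0.0549
time_s: 3.85
tool_pos: [0.4215, 0.2165, 0.006]
tool_rot: [180.0, -0.0, 16.5]
force: [-0.6, 0.9, 4.5]
grip_width: 0.026
```

```bash
python3 -c "
from h import *
print(delta([.485,.2415,.011],0.6,[.422,.216,.006],16.5))
s=camera_params('scene')
for uv in((335,237),(345,205),(375,268)):
  print([onz(s,uv,z)[:2].round(3) for z in(.03,.07,.12)])"
```

```text
[0.0676, -0.0066, -0.005, 0.2775]
[array([ 0.627, -0.026]), array([ 0.601, -0.023]), array([ 0.569, -0.02 ])]
[array([ 0.718, -0.054]), array([ 0.688, -0.05 ]), array([ 0.651, -0.045])]
[array([ 0.543, -0.111]), array([ 0.521, -0.105]), array([ 0.493, -0.097])]
```

```bash
python3 -m handwheel '[[0.015,0,0,-0.005,0],[0.015,0.01,0,-0.005,0.06],[0.015,0.03,-0.003,-0.005,0.14],[0.015,0.05,-0.005,-0.005,0.2],[0.015,0.06,-0.006,-0.005,0.25],[0.015,0.068,-0.007,-0.005,0.278],[0.015,0.068,-0.007,-0.005,0.278],[0.015,0.068,-0.007,-0.005,0.278]]'
python3 - <<'E'
from h import *
p=camera_params("wrist"); cv2.imwrite("pics/w2.png",read_camera("wrist"))
import pickle; pickle.dump(p,open("w2.pkl","wb"))
print(get_obs()["tool_pos"],get_obs()["tool_rot"])
E
```

```text
time_s: 4.65
tool_pos: [0.4837, 0.2423, 0.0103]
tool_rot: [180.0, 0.1, 0.6]
force: [0.6, -0.1, -0.5]
grip_width: 0.026
[0.48352821 0.24216626 0.01029949] [1.79965920e+02 5.42319790e-02 6.20573979e-01]
```

View pics/w2.png

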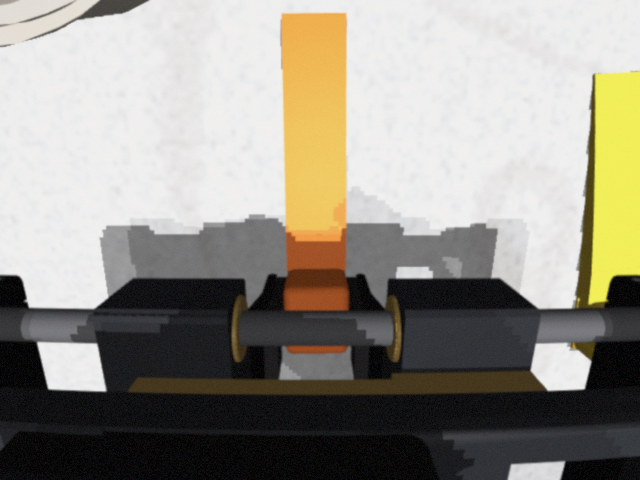

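Run:
```python
from h import *
import pickle
p=pickle.load(open("w2.pkl","rb"))
for uv in((281.5,14),(346,14)): print(onz(p,uv,.006).round(4))
for n in("scene","top"): cv2.imwrite(f"pics/{n}2.png",read_camera(n))
a=cv2.imread("pics/scene2.png"); b=cv2.imread("pics/top2.png")
cv2.imwrite("pics/m2.png",np.hstack([cv2.resize(a[190:300,190:300],(400,400),interpolation=2),cv2.resize(b[210:320,195:305],(400,400),interpolation=2)]))
```

```text
[0.6036 0.2564 0.006 ]
[0.6039 0.2306 0.006 ]
```

View pics/m2.png

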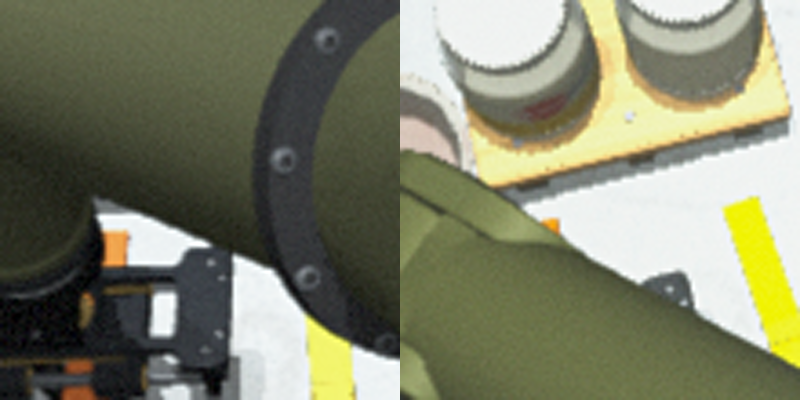

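```bash
python3 -m handwheel '[[0.015,0,0,0.003,0],[0.015,0,0,0.005,0],[0.015,0.006,0,0.005,0],[0.015,0.012,0,0.005,0],[0.015,0.014,0,0.005,0],[0.015,0.014,0,0.005,0]]'; python3 -m handwheel '[[0.015,0.003,0,0,0],[0.015,0.005,0,0,0],[0.015,0.005,0,0,0]]'; python3 -m handwheel '[[0.015,0.003,0,0,0],[0.015,0.003,0,0,0]]'
```

```text
time_s: 5.4
tool_pos: [0.498, 0.243, 0.006]
tool_rot: [180.0, 0.0, 0.6]
force: [-2.1, -0.4, 5.2]
grip_width: 0.0263
time_s: 5.7
tool_pos: [0.5028, 0.2432, 0.0059]
tool_rot: [-180.0, 0.0, 0.6]
force: [-2.8, 0.5, 6.2]
grip_width: 0.0258
time_s: 5.9
tool_pos: [0.5059, 0.2432, 0.0059]
tool_rot: [-180.0, 0.0, 0.6]
force: [-2.8, 0.1, 5.6]
grip_width: 0.0263
```

```bash
python3 -m handwheel '[[0.015,0,0,-0.0006,0],[0.015,0.002,0,-0.0006,0],[0.015,0.002,0,-0.0006,0]]'; python3 -m handwheel '[[0.015,0.002,0,0,0],[0.015,0.002,0,0,0]]';python3 -m handwheel '[[0.015,0.002,0,0,0],[0.015,0.002,0,0,0]]'
```

```text
time_s: 6.2
tool_pos: [0.5087, 0.2424, 0.006]
tool_rot: [180.0, -0.0, 0.5]
force: [0.2, 0.5, 0.6]
grip_width: 0.0256
time_s: 6.4
tool_pos: [0.5108, 0.2424, 0.006]
tool_rot: [180.0, -0.0, 0.5]
force: [0.7, 0.8, -0.5]
grip_width: 0.0256
time_s: 6.6
tool_pos: [0.5127, 0.2425, 0.006]
tool_rot: [180.0, -0.0, 0.5]
force: [-0.2, 0.1, 0.3]
grip_width: 0.0257
```

```bash
for i in 1; do python3 -m handwheel '[[0.015,0.002,0,0,0],[0.015,0.002,0,0,0]]'; python3 -m handwheel '[[0.015,0.002,0,0,0],[0.015,0.002,0,0,0]]'; done
```

```text
time_s: 6.8
tool_pos: [0.5147, 0.2426, 0.0061]
tool_rot: [180.0, -0.0, 0.6]
force: [0.2, 0.3, -0.5]
grip_width: 0.026
time_s: 7.0
tool_pos: [0.5167, 0.2426, 0.0061]
tool_rot: [180.0, -0.0, 0.6]
force: [-0.2, 0.3, -0.1]
grip_width: 0.0258
```

Run:
```python
from h import *
for n in("top",): cv2.imwrite(f"pics/{n}3.png",read_camera(n))
b=cv2.imread("pics/top3.png")
cv2.imwrite("pics/m3.png",cv2.resize(b[200:300,195:295],(600,600),interpolation=2))
```

```text
(no output)
```

View pics/m3.png

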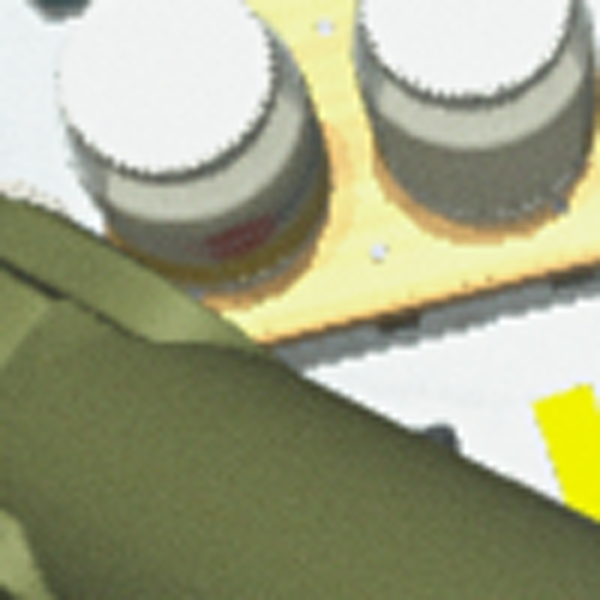

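```bash
for i in 1; do python3 -m handwheel '[[0.015,0.002,0,0,0],[0.015,0.002,0,0,0]]'; python3 -m handwheel '[[0.015,0.002,0,0,0],[0.015,0.002,0,0,0]]'; done
```

```text
time_s: 7.25
tool_pos: [0.5187, 0.2427, 0.0061]
tool_rot: [-180.0, -0.0, 0.5]
force: [0.2, -0.4, -1.3]
grip_width: 0.0258
time_s: 7.45
tool_pos: [0.5207, 0.2427, 0.0061]
tool_rot: [180.0, -0.0, 0.5]
force: [-0.1, 0.2, -0.6]
grip_width: 0.0258
```

```bash
python3 -m handwheel '[[0.015,0.002,0,0,0],[0.015,0.002,0,0,0]]'; python3 -m handwheel '[[0.015,0.002,0,0,0],[0.015,0.002,0,0,0]]'; python3 -m handwheel '[[0.015,0.002,0,0,0],[0.015,0.002,0,0,0]]'
```

```text
time_s: 7.65
tool_pos: [0.5227, 0.2428, 0.0061]
tool_rot: [-180.0, -0.0, 0.6]
force: [-0.1, 0.4, 0.2]
grip_width: 0.0258
time_s: 7.85
tool_pos: [0.5247, 0.2428, 0.0061]
tool_rot: [-180.0, -0.0, 0.6]
force: [0.3, -0.5, 0.2]
grip_width: 0.026
time_s: 8.05
tool_pos: [0.5267, 0.2428, 0.0061]
tool_rot: [180.0, -0.0, 0.6]
force: [-0.4, 0.8, -0.6]
grip_width: 0.0262
```

```bash
python3 -m handwheel '[[0.015,0.0,0,0.0002,0],[0.015,0.002,0,0.0002,0],[0.015,0.002,0,0.0002,0]]'; python3 -m handwheel '[[0.015,0.002,0,0,0],[0.015,0.002,0,0,0]]'; python3 -m handwheel '[[0.015,0.002,0,0,0],[0.015,0.002,0,0,0]]'
```

```text
time_s: 8.35
tool_pos: [0.5287, 0.2429, 0.006]
tool_rot: [-180.0, -0.0, 0.6]
force: [-0.2, 0.7, 0.4]
grip_width: 0.0257
time_s: 8.55
tool_pos: [0.5307, 0.2429, 0.006]
tool_rot: [-180.0, -0.0, 0.6]
force: [0.1, 0.5, -0.4]
grip_width: 0.026
time_s: 8.75
tool_pos: [0.5327, 0.2429, 0.006]
tool_rot: [-180.0, -0.0, 0.6]
force: [-0.6, -0.9, 1.5]
grip_width: 0.0261
```

```bash
python3 -m handwheel '[[0.015,0.0,0,0.0001,0],[0.015,0.002,0,0.0001,0],[0.015,0.002,0,0.0001,0]]'; python3 -m handwheel '[[0.015,0.002,0,0,0],[0.015,0.002,0,0,0]]'; python3 -m handwheel '[[0.015,0.002,0,0,0],[0.015,0.002,0,0,0]]'
```

```text
time_s: 9.05
tool_pos: [0.5344, 0.2431, 0.006]
tool_rot: [-180.0, 0.0, 0.6]
force: [-1.0, 0.1, 3.8]
grip_width: 0.0257
time_s: 9.25
tool_pos: [0.5365, 0.2432, 0.0059]
tool_rot: [-180.0, -0.0, 0.6]
force: [-1.8, -0.4, 4.3]
grip_width: 0.0258
time_s: 9.45
tool_pos: [0.5384, 0.2432, 0.006]
tool_rot: [-180.0, -0.0, 0.6]
force: [-2.3, 0.6, 4.4]
grip_width: 0.0257
```

```bash
python3 -m handwheel '[[0.015,0.0,0,-0.0002,0],[0.015,0.001,0,-0.0002,0],[0.015,0.001,0,-0.0002,0]]'; python3 -m handwheel '[[0.015,0.002,0,0,0],[0.015,0.002,0,0,0]]'; python3 -m handwheel '[[0.015,0.002,0,0,0],[0.015,0.002,0,0,0]]'
```

```text
time_s: 9.75
tool_pos: [0.5392, 0.2431, 0.006]
tool_rot: [-180.0, 0.0, 0.6]
force: [-2.6, 0.3, 3.9]
grip_width: 0.0259
time_s: 9.95
tool_pos: [0.541, 0.243, 0.006]
tool_rot: [180.0, 0.1, 0.6]
force: [-4.2, 0.7, 5.6]
grip_width: 0.0259
time_s: 10.15
tool_pos: [0.5422, 0.2431, 0.006]
tool_rot: [180.0, 0.1, 0.6]
force: [-6.1, 0.3, 6.3]
grip_width: 0.0259
```

```bash
python3 -m handwheel '[[0.03,0,0,0,0],[0.035,0,0,0,0],[0.04,0,0,0,0],[0.04,0,0,0,0]]'
python3 - <<'E'
from h import *
p=camera_params("wrist"); cv2.imwrite("pics/w4.png",read_camera("wrist"))
import pickle; pickle.dump(p,open("w4.pkl","wb"))
b=read_camera("top")
cv2.imwrite("pics/top4.png",b)
E
```

```text
time_s: 10.55
tool_pos: [0.5437, 0.2426, 0.0058]
tool_rot: [180.0, -0.0, 0.5]
force: [-1.0, -0.1, 0.7]
grip_width: 0.0388
```

View pics/w4.png

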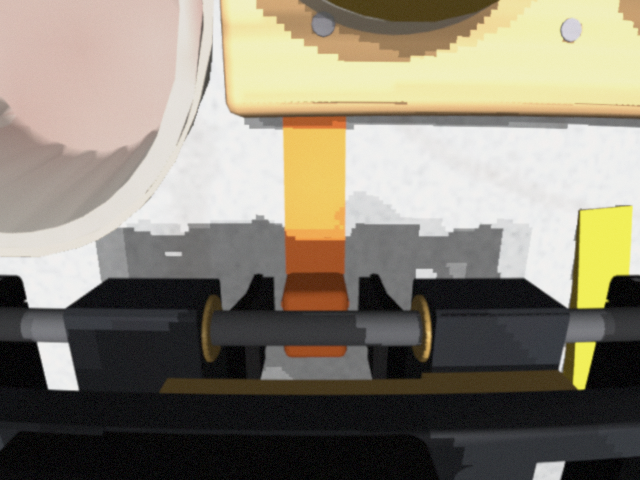

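```bash
python3 - <<'E'
from h import *
import pickle
p=pickle.load(open("w4.pkl","rb"))
for uv in((300,117),(330,117),(500,123)): print(onz(p,uv,.028).round(4),onz(p,uv,.005).round(4))
print(onz(p,(285,302),.032),onz(p,(347,302),.032),onz(p,(285,273),.032),get_obs()["tool_pos"],get_obs()["force"])
E
python3 -m handwheel '[[0.04,0,0,-0.0005,0],[0.03,0,0,-0.0005,0],[0.02,0,0,-0.0005,0],[0.015,0,0,-0.0005,0],[0.015,0,0,-0.0005,0],[0.015,0,0,-0.0005,0]]' 15
```

```text
[0.6225 0.248  0.028 ] [0.6236 0.2489 0.005 ]
[0.6226 0.2374 0.028 ] [0.6237 0.2366 0.005 ]
[0.6218 0.1761 0.028 ] [0.6228 0.1652 0.005 ]
[0.55344816 0.25375182 0.032     ] [0.55367381 0.22961221 0.032     ] [0.56545663 0.25359844 0.032     ] [0.5435677  0.24282739 0.00590112] [ 0.2973308  -0.57876044  0.29209838]
time_s: 11.25
tool_pos: [0.5433, 0.243, 0.0065]
tool_rot: [180.0, 0.0, 0.6]
force: [0.3, 0.2, -0.5]
grip_width: 0.0258
```

```bash
python3 -m handwheel '[[0.015,0.0005,0,0,0],[0.015,0.0005,0,0,0],[0.015,0.0005,0,0,0]]';python3 -m handwheel '[[0.015,0.0005,0,0,0],[0.015,0.0005,0,0,0],[0.015,0.0005,0,0,0]]'
```

```text
time_s: 11.55
tool_pos: [0.5433, 0.2431, 0.0065]
tool_rot: [180.0, 0.1, 0.6]
force: [-2.0, 0.3, 2.9]
grip_width: 0.0259
time_s: 11.85
tool_pos: [0.5434, 0.2431, 0.0065]
tool_rot: [180.0, 0.1, 0.6]
force: [-5.0, -0.6, 3.4]
grip_width: 0.026
```

```bash
python3 -m handwheel '[[0.015,0.0005,0,0,0],[0.015,0.0005,0,0,0],[0.015,0.0005,0,0,0]]'
```

```text
time_s: 12.15
tool_pos: [0.5435, 0.2431, 0.0065]
tool_rot: [180.0, 0.1, 0.6]
force: [-6.1, -0.6, 5.6]
grip_width: 0.0259
```

```bash
python3 -m handwheel '[[0.015,0.0005,0,-0.0002,0],[0.015,0.0005,0,-0.0002,0],[0.015,0.0005,0,-0.0002,0]]'; python3 -m handwheel '[[0.015,0.0005,0,0,0],[0.015,0.0005,0,0,0],[0.015,0.0005,0,0,0]]'
```

```text
time_s: 12.45
tool_pos: [0.5441, 0.2432, 0.0065]
tool_rot: [180.0, 0.1, 0.6]
force: [-4.5, 0.1, 4.2]
grip_width: 0.0257
time_s: 12.75
tool_pos: [0.5442, 0.2432, 0.0065]
tool_rot: [180.0, 0.2, 0.6]
force: [-6.2, -0.1, 4.5]
grip_width: 0.0258
```

```bash
python3 -m handwheel '[[0.03,0,0,0,0],[0.035,0,0,0,0],[0.045,0,0,0,0],[0.05,0,0,0,0],[0.05,0,0,0,0]]'
python3 - <<'E'
from h import *
print(get_obs()["force"]); cv2.imwrite("pics/w5.png",read_camera("wrist"))
E
```

```text
time_s: 13.25
tool_pos: [0.5461, 0.2429, 0.0067]
tool_rot: [-180.0, -0.0, 0.5]
force: [-0.2, -0.6, -0.0]
grip_width: 0.0474
[-0.24325356 -0.59705006 -0.03757822]
```

View pics/w5.png

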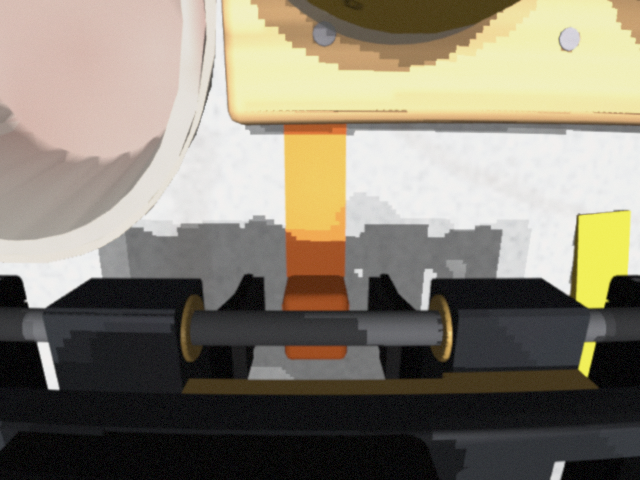

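```bash
python3 -m handwheel '[[0.05,0,0,-0.02,0],[0.05,0,0,-0.05,0],[0.06,-0.01,0,-0.09,0],[0.06,-0.03,0,-0.13,0],[0.06,-0.05,0,-0.17,0],[0.06,-0.05,0.05,-0.2,0],[0.06,-0.05,0.1,-0.21,0],[0.06,-0.05,0.15,-0.21,0],[0.06,-0.05,0.2,-0.21,0],[0.06,-0.05,0.25,-0.21,0],[0.06,-0.05,0.3,-0.21,0],[0.06,-0.05,0.35,-0.21,0],[0.06,-0.05,0.4,-0.21,0],[0.06,-0.05,0.4,-0.21,0],[0.06,-0.05,0.4,-0.21,0]]'
python3 - <<'E'
from h import *
for n in("scene","top"): cv2.imwrite(f"pics/{n}5.png",read_camera(n))
a=cv2.imread("pics/scene5.png"); b=cv2.imread("pics/top5.png")
a0=cv2.imread("pics/scene0.png")
f=lambda i,x,y:cv2.resize(i[y:y+150,x:x+200],(400,300),interpolation=2)
cv2.imwrite("pics/m5.png",np.vstack([np.hstack([f(a,150,150),f(a0,150,150)]),np.hstack([f(b,150,180),f(cv2.imread('pics/top0.png'),150,180)])]))
E
```

```text
time_s: 14.8
tool_pos: [0.4993, -0.1597, 0.2164]
tool_rot: [-180.0, 0.0, 0.3]
force: [-0.1, 1.5, -0.4]
grip_width: 0.06
```

View pics/m5.png

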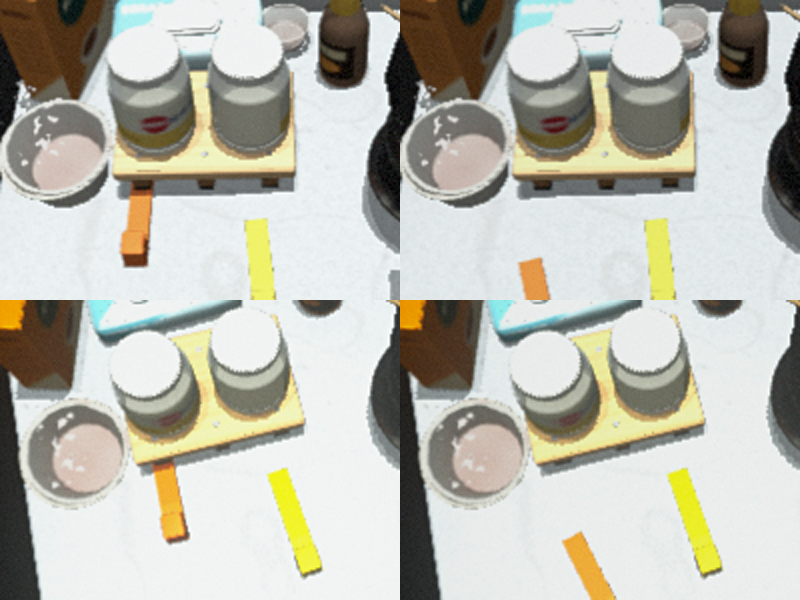

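Run:
```python
from h import *
for n,rois in(("scene",dict(jarL=(200,160,48,65),jarR=(255,160,42,65),bowl=(150,200,55,50),plankR=(262,215,38,25))),("top",dict(jarL=(203,190,46,55),jarR=(255,185,42,50),bowl=(160,230,50,50),plankR=(255,220,48,35)))):
    g=[cv2.cvtColor(cv2.imread(f"pics/{n}{k}.png"),cv2.COLOR_BGR2GRAY).astype(np.float32) for k in(0,5)]
    for k,(x,y,w,h) in rois.items():
        W=cv2.createHanningWindow((w,h),cv2.CV_32F)
        (d,r)=cv2.phaseCorrelate(g[0][y:y+h,x:x+w],g[1][y:y+h,x:x+w],W); print(n,k,np.round(d,3),round(r,2))
```

```text
scene jarL [ 0.107 -0.011] 1.02
scene jarR [ 0.427 -0.02 ] 1.06
scene bowl [-0.047 -0.001] 0.98
scene plankR [0.027 0.493] 1.02
top jarL [0.045 0.028] 0.98
top jarR [ 0.487 -0.008] 0.99
top bowl [-0.045  0.051] 0.99
top plankR [-0.048 -0.015] 0.97
```

Run:
```python
from h import *
for n,rois in(("scene",dict(lidL=(200,158,48,36),lidR=(252,158,46,36),jarL=(200,165,48,60),jarR=(254,165,44,60),bowl=(150,200,55,50),plankF=(206,222,95,26),plankC=(243,185,12,55),sauce=(305,135,32,60))),("top",dict(lidL=(203,190,46,40),lidR=(252,182,46,40),jarR=(253,182,46,55),bowl=(160,230,50,50),plankR=(260,215,45,40),sauce=(295,138,30,50)))):
    g=[cv2.cvtColor(cv2.imread(f"pics/{n}{k}.png"),cv2.COLOR_BGR2GRAY).astype(np.float32) for k in(0,5)]
    for k,(x,y,w,h) in rois.items():
        M=np.eye(2,3,dtype=np.float32)
        try:
            cc,M=cv2.findTransformECC(g[0][y:y+h,x:x+w],g[1][y:y+h,x:x+w],M,cv2.MOTION_TRANSLATION,(3,200,1e-6)); print(n,k,M[:,2].round(3),round(cc,4))
        except Exception as e: print(n,k,"fail")
```

```text
scene lidL [ 0.093 -0.032] 0.9982
scene lidR [ 0.095 -0.031] 0.9978
scene jarL [ 0.066 -0.034] 0.9986
scene jarR [0.121 0.002] 0.9983
scene bowl [0.01  0.002] 0.9996
scene plankF [0.042 0.012] 0.9988
scene plankC [ 0.01  -0.004] 0.9992
scene sauce [ 0.222 -0.001] 0.9909
top lidL [ 0.03  -0.021] 0.9995
top lidR [-0.001 -0.028] 0.9993
top jarR [-0.012 -0.009] 0.9995
top bowl [ 0.01  -0.007] 0.9991
top plankR [-0.011 -0.025] 0.9995
top sauce [ 0.045 -0.028] 0.9984
```

```bash
python3 -m handwheel '[[0.06,-0.03,0,-0.03,0],[0.06,-0.03,0,-0.03,0],[0.06,-0.03,0,-0.03,0],[0.06,-0.03,0,-0.03,0],[0.06,-0.03,0,-0.03,0]]'
python3 - <<'E'
from h import *
print(get_obs()["force"])
cv2.imwrite("pics/scene6.png",read_camera("scene"))
g=[cv2.cvtColor(cv2.imread(f"pics/scene{k}.png"),cv2.COLOR_BGR2GRAY).astype(np.float32) for k in(5,6)]
for x,y,w,h in((200,158,48,36),(252,158,46,36),(206,222,95,60)):
    print(cv2.findTransformECC(g[0][y:y+h,x:x+w],g[1][y:y+h,x:x+w],np.eye(2,3,dtype=np.float32),cv2.MOTION_TRANSLATION,(3,200,1e-6))[1][:,2])
print(sign_off())
E
```

```text
time_s: 15.4
tool_pos: [0.47, -0.1567, 0.246]
tool_rot: [-180.0, 0.1, 0.7]
force: [-0.1, 0.6, -0.9]
grip_width: 0.06
[-0.11469776  0.63614379 -0.8596461 ]
[ 0.01706894 -0.0047829 ]
[ 0.00402093 -0.00379581]
[-0.0082242   0.00011132]
the job is handed in; nothing more can be done
None
```

The left end of the stand is the one that hung. I slid the orange shim in under the left batten until it was snug, let go, backed the arm clear and handed the job in at about 15.5 s.

- **Which end hung:** the blade went in about 25 mm under the left batten with no resistance from it. I did not feel the right batten. Only one of the two hangs, and the yellow look-alike lay in the shim's straight path to it.
- **Snugness:** the shim sits about 33–35 mm in, where the blade is roughly 4.7 mm thick. The final push was about 6 N, of which I put about 3.5 N down to the wedged batten. That gives an estimated 2–3.5 N on the left batten, leaving part of the right one's 5 N. This is worked out from wrist forces and the approximate friction, so the loads on the three battens were not measured directly.
- **Disturbance:** before and after pictures show the stand, jars and bowl shifted by 0.12 px or less, about 0.2 mm. The sauce bottle read 0.22 px in one view (a weaker match) and 0.05 px in the other. I did not measure the mug and tin, and the arm went nowhere near them at low height.
- **A check that disagreed:** a first, cruder image comparison showed about 0.4–0.5 px on the right jar (both cameras) and on the right of the plank (one camera). The finer comparison did not confirm it.
- **After letting go:** two pictures 0.6 s apart showed no further movement, and the gripper was touching nothing.

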